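Press the lid home on a storage box in the pantry lid press

TASK

Slide the long white storage box straight into the lid press on the counter, up against the back stop. Then swing the press handle right over and down past centre to its stop so that the press (not your hand) pushes the proud lid down flush, and swing the handle all the way back to its rear stop. Leave the box standing in the press and do not disturb the tub, jar, can and flask standing around.

Things in the scene. Friction and masses are not known exactly. Their poses are not given: they have to be found in the camera images.
- press: Fixed lid press on the counter. Origin on the counter in the middle of its nest (where the middle of a seated box comes); x along the nest from open mouth to back stop, y left, z up. Two 22 mm high guide rails, inner faces 37 mm either side of the axis, x = -3 to 72 mm. The counter is the nest's floor. Foot plate at the back: x = 83 to 153 mm, y = -75 to 75 mm, 12 mm high.
- nest_mouth (a point): Middle of the nest's mouth, 32 mm before the press origin (x = -32 mm), on the counter. Flared pieces (22 mm high) narrow from 56 mm either side of the axis here to the rails at x = 0. The rails leave the 64 mm wide box 5 mm play a side.
- back_stop (a point): Middle of the back stop's front face at its foot, 71 mm beyond the press origin; the stop is 30 mm high. Behind it a column of two grey cheeks (press x = 80 to 130 mm, y = -30 to 30 mm, 155 mm high) carries the handle and a short pressing arm. The arm's rubber foot is 45 mm or more above the lid when open, never nearer the mouth than press x = 0, and presses the lid at x = 30 mm.
- handle (a joint): Angle of the press handle, rad: 0 = fully back on its rear stop (leaning 0.35 rad behind upright); grows as it swings forward over the nest; 2.0 = fully down at its front stop, just under level. Foot meets a proud lid near 1.3, is lowest at 1.85 (dead centre), locks beyond. Pressing takes 3 to 8 N at the bar, raising a few N. Let go behind about 0.3 it falls back to 0.
- handle_bar (a point): Middle of the black cross bar at the handle's end: a round bar 18 mm thick and 140 mm long along the press's y axis, free for gripping or pushing from 17 to 70 mm either side of its middle (between are the two steel straps of the handle). It circles the handle pivot at 140 mm.
- handle_pivot (a point): Pivot of the handle, fixed: 105 mm ahead (+x) of the press origin, 135 mm above the counter; the axis is the press's y axis. With handle angle q the bar is at pivot + 140 mm * (-cos(1.92 - q) along the press's x, sin(1.92 - q) up).
- box: Loose white plastic storage box, 140 mm long (its x), 64 mm wide (its y), 60 mm high to the rim, about 0.6 kg; origin in the middle of its underside, z up. The two ends are alike. A grey plug lid stands proud on top.
- lid: Grey plug lid in the box's top, 130 by 54 mm; origin 10 mm below its top face, on the box's axis. Fully proud, the origin is level with the box rim (60 mm above the box's underside) and the top 10 mm above the rim; some start up to 2 mm lower. Pressed flush (home), it has gone down 7 to 10 mm and its top is 0 to 3 mm above the rim. It is stiff (about 35 N) and stays where it is pushed.
- tub: Bystander: round white tub with a wide lid rim, 102 mm across, 75 mm high. Origin under its middle.
- jar: Bystander: amber glass jar with steel cap, 62 mm across, 100 mm high. Origin under its middle.
- can: Bystander: steel can, 66 mm across, 90 mm high. Origin under its middle.
- flask: Bystander: clear bottle with black cap, 60 mm across, 150 mm high. Origin under its middle.
Mind the look-alikes: they are no part of the job. What is shaped like the box but pink is not meant.

How it is judged (in metres and radians):
On the way, in this order (a step that is already met when the one before it is completed fails the run):
1. the box stands in the nest against the back stop, lid still proud and handle still back (x of box in the frame of press above -0.012 m and y of box in the frame of press between -0.009 and 0.009 m and angle between the x axis of box and the x axis of press, either way round below 0.15 rad and z of lid in the frame of box above 0.056 m and value of joint handle below 0.4 rad), for 0.2 s.
2. the handle is swung forward past centre and the press holds the lid down flush (value of joint handle above 1.9 rad and z of lid in the frame of box below 0.0538 m), for 0.2 s.
3. the handle is swung back to its rear stop (value of joint handle below 0.12 rad), for 0.2 s.
At the end, for the whole second after the job is handed in: The handle rests within 0.12 rad of its rear stop; the lid is pushed in at least 6.2 mm (flush); the box stands still and upright on the counter in the nest, within 20 mm of the back stop, within 10 mm of the nest's axis and 0.15 rad of its direction (value of joint handle below 0.12 rad and z of lid in the frame of box below 0.0538 m and x of box in the frame of press above -0.02 m and y of box in the frame of press between -0.01 and 0.01 m and angle between the x axis of box and the x axis of press, either way round below 0.15 rad and angle between box's own z axis and vertical below 0.06 rad and height (world z) of box below 0.008 m and linear speed of box below 0.02 m/s); the robot touches nothing.
It fails at once if the robot itself pushes hard on the lid (contact force between the arm and lid above 20 N).
It fails at once if the fingers push hard on the lid (contact force between the fingers and lid above 20 N).
It fails at once if a bystander is shoved more than 30 mm or tipped (distance of any of tub, jar, can, flask from where it was at the start of the episode above 0.03 m or angle between any of tub, jar, can, flask's own z axis and vertical above 0.5 rad).
It also fails if it takes over 67 s, if anything falls off the work surface, if the arm or the gripper's body presses on something with over 40 N, if the wrist force passes 120 N, or if a joint passes its speed limit or range.

ROBOT

A 6-joint arm with a two-finger parallel gripper is mounted at the origin on the work surface. World frame = base frame: x ahead of the robot, y to its left, z up, the work surface at z = 0. Lengths are in mm, angles in rad, forces in N, time in s.
With the tool pointing down it reaches from about 350 to 725 mm from the base axis. Payload 6 kg.
Tool frame: the origin (TCP) lies midway between the tips of the shut fingers; the grasp point (between the pads) lies behind it (env.tcp_to_grasp is the z of the grasp point in the tool frame, in mm); z points along the fingers, y is the line along which they close (so a half turn about z gives the same grasp; the last joint's range is limited). The gripper opens to 85 mm and grips with 20 to 120 N. Pads are 22 mm wide; open, the fingers measure 114 mm over their backs; the gripper's body (76 mm by 85 mm) begins 54 mm behind the grasp point. The pads swing forward as they close: fully open they stand 13 mm farther back than shut.
Start: joints at [1.443, 0.04, 0.085, 0, -1.615, -0.334], TCP at [267.307, 537.138, 201.161] pointing down, gripper open.
Joint ranges: [-2.56, 2.56], [-1.29, 2.01], [-1.08, 1.49], [-3.29, 1.98], [-2.81, -0.18], [-2.99, 2.99]. Speed limits (rad/s): [2.57, 2.57, 3.01, 3.14, 3.14, 3.14].

INTERFACE

Orientations are given as a unit quaternion [x, y, z, w].
In Python, from workcell import env gives the robot as it stands. The module is installed in compiled form; this text tells all that it offers.
- The arm moves only by the tool play_rows, never from a script. Its argument "motion" is a list of rows, each a list of 7 numbers: the turn, a rotation vector about the world's x, y, z in rad, then the shift along the world's x, y, z in m, then the opening, from -1 (shut) to 1 (fully open). A call has 1 to 12 rows; each row shifts and turns the commanded pose from where the row before left it; what a row does not reach is not made up. A row lasts 1/10 s, in which the tool goes at most 50 mm and 8.59 degrees, less where a joint would pass 70% of its speed; a pose out of reach is approached as far as the arm can. A call is refused whole if a number of a shift passes 0.05 or a number of a turn 0.15, either way. A call with a gripper value outside its range is refused whole. The fingers move at their own pace and stop on an object; "grip_force" is the grip in N (left out, the last holds). Time passes only in rows, so rows that do not move let the fingers close. It gives the time, the measured TCP pose, the force, the opening and the grip force at its end, in the units of the state.
- env.state(): the state, without advancing time (a new reading comes with each control period).
- env.read_camera(name): name is "scene" or "top" or "wrist"; returns (picture, depth): 384x512x3 uint8, blue, green, red; 384x512 float32, mm along the optical axis (not along the pixel's ray), 0 where there is no reading.
- env.calibration(name): a dict with "vertical_fov" (degrees; the focal length in pixels is half the picture's height over the tangent of half this angle, whatever the lens; pixels are square), "cx", "cy" (the principal point, pixels), "T" (4x4, takes a point from camera to world coordinates). Camera axes: x right, y down, z forward; pixel columns grow to the right and rows downward; lengths in mm; the calibration is good to about 2 mm. A picture is of the moment at which its call begins: read the wrist's pose just before it. calibration takes no time and is no camera call; for the wrist camera it gives the pose at the moment of the call.
- env.close_job(): hands the job in; it is judged then, once.
The state is a dict: "clock": time; "joints": joint angles; "joint_vel": joint speeds; "effort": joint torques, N m; "ee_pos": TCP position; "tcp_rot": TCP orientation; "wrist_force": force on the tool from outside, world axes, zero at the start; "wrist_torque": the same for the moment, N m; "gripper_width": finger opening in mm; "grip_force": force on a finger pad.
Only numpy, scipy, OpenCV 4.12 (cv2) and the standard library are available. Lean on these libraries where they do the work, as an engineer would, in place of code of your own. Each camera call takes 0.05 s, during which the arm holds its last target. There are 200 camera calls.

## Working session

There is one attempt and no reset: what is moved stays moved. The work goes in short steps, Python scripts to look and compute and a tool call to move; the robot and the scene stay as the last step left them, time stands still between calls to the robot, and variables do not carry over. Pictures are saved under pics/ and viewed, at most 10 in all, crops included, and the job is handed in when it is done.

Besides the shell and the picture viewer there is one more tool, called after "Emit:" by a JSON object that holds its "op" and its "data". play_rows: Moves the arm, as the interface text tells. Its arguments: {"type":"object","properties":{"motion":{"type":"array"},"grip_force":{"type":"number"}},"required":["motion"]}

```bash
mkdir -p pics
cat > h.py <<'E'
import numpy as np, cv2
from workcell import env
def grab(n):
    c=env.calibration(n); im,d=env.read_camera(n); return im,d,c
def foc(c): return 192/np.tan(np.radians(c["vertical_fov"])/2)
def cloud(d,c):
    f=foc(c); v,u=np.mgrid[:384,:512]
    P=np.stack([(u-c["cx"])/f*d,(v-c["cy"])/f*d,d,np.ones_like(d)],-1)
    return (P@np.array(c["T"]).T)[...,:3]
def ray(u,v,c,z):
    T=np.array(c["T"]); f=foc(c); r=T[:3,:3]@np.array([(u-c["cx"])/f,(v-c["cy"])/f,1]); o=T[:3,3]
    return o+r*(z-o[2])/r[2]
E
python3 - <<'E'
from h import *
ims=[]
for n in("scene","top"):
    im,d,c=grab(n); np.savez(f"{n}.npz",im=im,d=d); cv2.imwrite(f"pics/{n}0.png",im); print(n,c["vertical_fov"],c["cx"],c["cy"],np.round(c["T"],3).tolist(),(d>0).mean())
s=env.state(); print(s, env.tcp_to_grasp)
E
```

```text
scene 50.39072793126811 252.80288001689894 198.27757063523086 [[-0.177, 0.786, -0.592, 1186.773], [0.984, 0.146, -0.1, 33.776], [0.008, -0.601, -0.8, 1054.446], [0.0, 0.0, 0.0, 1.0]] 0.9958292643229166
top 49.925052974647066 257.15813830217235 196.11779833808396 [[-0.01, -0.996, 0.092, 445.804], [-1.0, 0.012, 0.017, -83.443], [-0.018, -0.092, -0.996, 1216.991], [0.0, 0.0, 0.0, 1.0]] 0.9959767659505209
{'clock': 0.1, 'joints': array([ 1.44271810e+00,  4.07692875e-02,  8.39207055e-02, -4.04271368e-04,
       -1.61550777e+00, -3.33715727e-01]), 'joint_vel': array([-2.50064796e-04, -1.84732737e-03,  6.71935314e-04,  1.16874732e-03,
        9.18467277e-05, -2.32303049e-03]), 'effort': array([-5.29684941e-03, -3.69351125e+01,  3.48278618e+01,  6.95173636e+00,
       -4.65082514e-03,  1.14391845e-06]), 'ee_pos': array([267.11056571, 536.88118814, 200.27513459]), 'tcp_rot': array([ 9.73463228e-01, -2.28842072e-01, -1.20815424e-04,  7.96620487e-04]), 'wrist_force': array([-0.11355568,  0.56026875, -0.27546788]), 'wrist_torque': array([-0.03639863, -0.01238048, -0.04043449]), 'grip_force': 0.0, 'gripper_width': 85.46861230976414} -18.700000000000003
```

View pics/scene0.png

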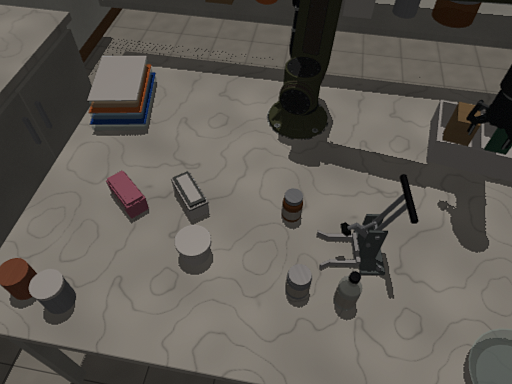

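View pics/top0.png

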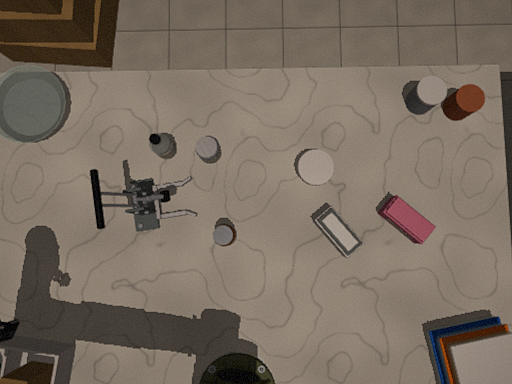

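Scene picture: the white box with grey lid is at scene (190,195) and top (337,230). The pink look-alike is at scene (128,195) and top (405,218). White and long with a grey lid fits the description, so I take the first. The press is at top (150,200), with its mouth to the right (world −y). The tub is at (315,167), jar (223,233), can (207,149) and flask (160,145), all in top.

Run:
```python
from h import *
A={}
for n in("scene","top"):
    z=np.load(n+".npz"); c=env.calibration(n); P=cloud(z["d"],c); A[n]=(z["im"],P,c)
    m=(z["d"]>0)&(abs(P[...,2])<12); print(n,"counter z med",np.median(P[...,2][m]))
im,P,c=A["top"]
def comp(name,u,v,zmin,n="top",r=40):
    im,P,c=A[n]; m=(P[...,2]>zmin).astype(np.uint8); k,l,st,ce=cv2.connectedComponentsWithStats(m,connectivity=4)
    i=l[v,u]; q=P[l==i]; 
    print(name,n,st[i],"mean",q.mean(0).round(1),"zpct",np.percentile(q[:,2],[5,50,95]).round(1),"rect",[np.round(x,1) for x in cv2.minAreaRect(q[:,:2].astype(np.float32))])
    return q
for n,u,v in(("box",337,230),("tub",315,167),("jar",223,233),("can",207,149),("flask",160,145),("press",145,200)): comp(n,u,v,35)
for n,u,v in(("box",190,190),("tub",193,240),("jar",292,200),("can",300,275),("flask",350,285),("press",370,230)): comp(n,u,v,35,"scene")
a=cv2.resize(A["top"][0][185:275,290:440],None,fx=4,fy=4,interpolation=2)
b=cv2.resize(A["top"][0][150:245,85:235],None,fx=4,fy=4,interpolation=2)
o=np.vstack([a,b])[:740]; o=cv2.resize(o,None,fx=.8,fy=.8); o=np.clip(o*1.7,0,255).astype(np.uint8); cv2.imwrite("pics/crop.png",o); print(o.shape)
```

```text
scene counter z med 0.43010266707574374
top counter z med -0.20348808069911684
box top [ 314  206   51   53 1211] mean [ 449.7 -287.7   69.5] zpct [54.6 67.8 72. ] rect [array([ 467.4, -232.1]), array([272.2, 127. ]), np.float64(73.3)]
tub top [ 298  150   37   36 1047] mean [ 629.  -227.3   79.8] zpct [70.4 74.5 78. ] rect [array([ 550.2, -189.5]), array([100. , 280.4]), np.float64(64.2)]
jar top [213 224  23  23 408] mean [444.2  26.3  92.5] zpct [ 55.4  99.  102.8] rect [array([445.3,  27.8]), array([60.6, 57.3]), np.float64(42.9)]
can top [196 137  25  25 494] mean [682.3  71.5  92.5] zpct [52.1 88.6 92.9] rect [array([588.9,  -6.6]), array([318.5,  64.3]), np.float64(39.6)]
flask top [149 133  26  25 488] mean [691.6 196.  109.7] zpct [ 46.8 102.  150.4] rect [array([572.4,  80.3]), array([410.2,  58.3]), np.float64(44.6)]
press top [  90  170   81   60 1344] mean [535.9 264.5 191.3] zpct [ 85.  156.8 275.8] rect [array([523. , 119.6]), array([412. , 137.8]), np.float64(87.7)]
box scene [171 171  37  44 890] mean [ 469.7 -284.9   68.8] zpct [41.7 68.3 72.5] rect [array([ 779.3, -124.9]), array([869.9,  90.5]), np.float64(27.2)]
tub scene [ 174  225   37   36 1054] mean [ 641.5 -226.1   74.4] zpct [47.1 75.  78.2] rect [array([880.6, -95.5]), array([661.6, 100.4]), np.float64(28.5)]
jar scene [282 188  21  29 498] mean [467.4  29.7  91. ] zpct [ 42.   89.2 103.1] rect [array([802.6,  46.5]), array([766.3,  62.1]), np.float64(2.7)]
can scene [285 264  27  31 648] mean [706.3  74.5  87.7] zpct [45.2 88.5 92.8] rect [array([924.6,  70.9]), array([ 65.3, 525.6]), np.float64(89.0)]
flask scene [335 271  27  36 695] mean [718.6 200.8 102.1] zpct [ 45.1 100.6 150.8] rect [array([938.4, 131. ]), array([ 60.1, 532.3]), np.float64(72.3)]
press scene [ 340  174   79   82 1783] mean [551.  262.3 173.2] zpct [ 55.5 151.4 275.6] rect [array([831.3, 191.1]), array([164.8, 759.7]), np.float64(78.4)]
(592, 480, 3)
```

View pics/crop.png

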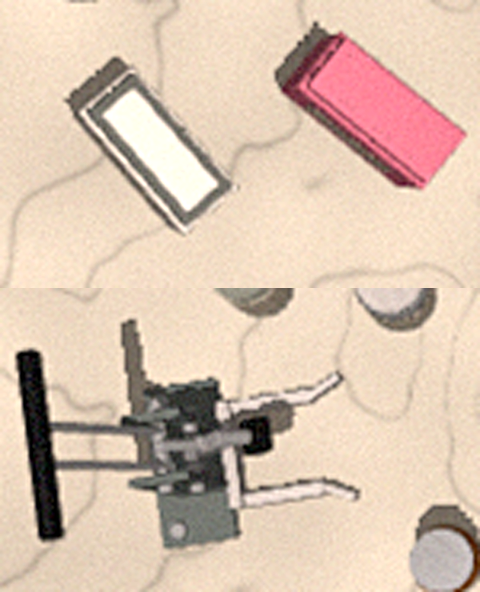

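The crop confirms it: the upper left body is white-walled with a grey-edged lid (white label) standing proud, and the right one is pink and not meant. In the lower half, the mouth flares open to the right and the handle leans back to the left. Next I fit poses robustly.

Run:
```python
from h import *
A={}
for n in("scene","top"):
    z=np.load(n+".npz"); c=env.calibration(n); A[n]=(z["im"],cloud(z["d"],c),c)
def sel(P,cx,cy,r,z0,z1):
    m=(abs(P[...,0]-cx)<r)&(abs(P[...,1]-cy)<r)&(P[...,2]>z0)&(P[...,2]<z1)
    m=cv2.morphologyEx(m.astype(np.uint8),cv2.MORPH_OPEN,np.ones((2,2),np.uint8))>0
    return m
for n in A:
    im,P,c=A[n]
    for nm,cx,cy,r,z0,z1 in(("box",460,-286,110,50,80),("lid",460,-286,110,65,80),("tub",630,-227,70,60,90),("jar",445,27,50,80,115),("can",685,73,50,75,105),("flask",700,198,50,60,170),("bar",520,370,150,235,300),("cheek",530,240,110,140,165)):
        m=sel(P,cx,cy,r,z0,z1);q=P[m]; r_=cv2.minAreaRect(q[:,:2].astype(np.float32)); print(n,nm,len(q),q.mean(0).round(1),"zmed",np.median(q[:,2]).round(1),"rect",np.round(r_[0],1),np.round(r_[1],1),round(r_[2],1))
    # rails: bright low pixels in press region
    g=im.min(2); m=(P[...,0]>440)&(P[...,0]<640)&(P[...,1]>70)&(P[...,1]<260)&(P[...,2]>12)&(P[...,2]<34)
    k,l,st,ce=cv2.connectedComponentsWithStats(m.astype(np.uint8),connectivity=8)
    for i in range(1,k):
        if st[i,4]>15:
            q=P[l==i]; print("  low",n,st[i],q.mean(0).round(1),q.min(0).round(0),q.max(0).round(0)); 
    q=P[m]; np.save(n+"_low.npy",q)
```

```text
scene box 794 [ 468.5 -282.8   70.1] zmed 68.7 rect [ 755.8 -132.5] [918.8  96. ] 27.1
scene lid 582 [ 461.8 -285.4   72.6] zmed 69.7 rect [ 780.9 -126.1] [869.1  76.9] 26.6
scene tub 969 [ 640.4 -224.1   74.7] zmed 75.1 rect [ 886.  -132.7] [680.1 100.9] 20.5
scene jar 267 [466.3  33.2 112.2] zmed 99.5 rect [771.1  21.6] [ 53.8 829.9] 88.0
scene can 474 [698.8  78.   87.4] zmed 89.6 rect [902.4  46.4] [ 62.9 565.8] 81.1
scene flask 597 [715.5 205.5 102.8] zmed 103.0 rect [896.2 126.9] [ 59.6 607.3] 66.6
scene bar 471 [520.4 314.  239.5] zmed 272.5 rect [714.1 239.4] [  95.4 1030.9] 66.8
scene cheek 298 [544.4 254.9 143.4] zmed 148.0 rect [788.7 149.1] [ 89.1 824. ] 67.7
  low scene [317 230  50  44 602] [558.2 203.4  21.7] [481. 115.  12.] [620. 260.  34.]
top box 1166 [ 447.3 -291.6   68.7] zmed 67.9 rect [ 464.3 -238.7] [286.6 124.9] 73.3
top lid 854 [ 447.5 -292.7   73.7] zmed 68.6 rect [ 464.8 -230.3] [275.1 109.5] 75.7
top tub 1040 [ 626.9 -230.9   74. ] zmed 74.4 rect [ 578.  -168.7] [100.2 298.3] 38.6
top jar 324 [441.3  27.3  96.7] zmed 99.4 rect [440.1  27.8] [52.4 52.2] 0.9
top can 408 [684.1  72.   89.3] zmed 88.9 rect [572.1  15.7] [314.7  64.2] 26.6
top flask 433 [691.  196.  109.6] zmed 102.9 rect [589.5  59.6] [401.2  59. ] 53.2
top bar 534 [530.6 313.1 236.7] zmed 272.5 rect [551.  348.1] [183.3 127.2] 2.5
top cheek 247 [537.8 249.7 139.3] zmed 146.7 rect [536.6 260.5] [128.2  63.8] 88.5
  low top [148 177  44  18 210] [590.1 199.7  21.9] [565. 132.  12.] [615. 260.  33.]
  low top [148 199  49  30 336] [507.8 208.2  21. ] [467. 115.  12.] [552. 258.  34.]
```

```bash
cat > fit.py <<'E'
from h import *
A={}
for n in("scene","top"):
    z=np.load(n+".npz"); c=env.calibration(n); A[n]=(z["im"],cloud(z["d"],c),c)
def q(n,cx,cy,r,z0,z1):
    P=A[n][1]; return P[(abs(P[...,0]-cx)<r)&(abs(P[...,1]-cy)<r)&(P[...,2]>z0)&(P[...,2]<z1)]
for n in A:
    for nm,cx,cy,r,z0,z1 in(("box",460,-290,100,54,80),("lid",460,-290,100,65,80),("tub",630,-227,70,65,85),("jar",450,27,50,80,115),("can",690,73,50,80,105),("flask",705,198,60,50,170),("bar",530,370,120,262,300),("cheek",530,240,80,146,165)):
        p=q(n,cx,cy,r,z0,z1); R=cv2.minAreaRect(p[:,:2].astype(np.float32)); print(n,nm,len(p),"zmed",np.median(p[:,2]).round(1),"rect",np.round(R[0],1),np.round(R[1],1),round(R[2],1))
    p=np.load(n+"_low.npy"); p=p[(p[:,2]>18)&(p[:,2]<26)]
    for s,lo,hi in(("right+x",560,625),("left",465,555)):
        k=p[(p[:,0]>lo)&(p[:,0]<hi)&(p[:,1]>150)&(p[:,1]<225)]
        print("  rail",n,s,len(k))
        for y in range(80,270,10):
            t=p[(p[:,0]>lo)&(p[:,0]<hi)&(p[:,1]>=y)&(p[:,1]<y+10)]
            if len(t)>2: print("   ",y+5,len(t),t[:,0].min().round(1),np.median(t[:,0]).round(1),t[:,0].max().round(1))
E
python3 fit.py
```

```text
scene box 776 zmed 69.0 rect [ 456. -290.] [139.8  65.1] 40.1
scene lid 586 zmed 69.8 rect [ 454.5 -291.1] [131.6  54.2] 39.8
scene tub 955 zmed 75.3 rect [ 634.5 -229. ] [100.1 101.6] 51.7
scene jar 269 zmed 99.8 rect [448.2  29.8] [52.7 54.2] 33.7
scene can 436 zmed 90.0 rect [693.4  75. ] [60.2 62.4] 31.1
scene flask 637 zmed 102.5 rect [709.2 204.2] [60.1 51. ] 72.3
scene bar 385 zmed 273.8 rect [534.1 303.9] [141.4  17.4] 8.7
scene cheek 225 zmed 154.1 rect [545.2 240.6] [63.1 81.4] 10.8
  rail scene right+x 106
    135 8 612.5 615.9 619.4
    145 13 603.6 611.1 615.7
    155 12 595.4 602.8 605.6
    165 12 594.2 599.8 605.8
    175 18 590.8 599.3 605.6
    185 15 589.3 596.6 602.3
    195 15 589.2 596.7 600.7
    205 14 589.5 594.5 598.2
    215 12 586.7 592.5 596.7
    225 19 562.5 587.2 595.6
    235 8 565.7 592.5 595.0
    245 5 573.0 573.4 591.7
    255 4 570.4 570.8 571.4
  rail scene left 78
    115 6 504.6 508.5 511.9
    125 10 505.7 510.0 515.4
    135 12 508.7 513.6 517.8
    145 9 511.0 516.5 520.4
    155 13 509.9 514.8 519.4
    165 11 506.8 511.5 517.4
    175 10 
[... 702 characters left out ...]
ail top right+x 95
    135 7 605.8 608.6 611.7
    145 11 599.8 605.7 611.9
    155 8 594.0 598.6 602.9
    165 12 591.2 594.1 600.6
    175 13 588.5 594.5 600.7
    185 15 586.1 591.6 597.8
    195 12 585.6 590.3 595.0
    205 15 583.0 588.8 594.9
    215 12 583.2 587.7 591.8
    225 13 565.9 583.6 592.1
    235 6 568.5 585.0 589.6
  rail top left 101
    115 5 500.3 503.0 506.1
    125 9 503.0 506.0 509.0
    135 11 506.1 509.0 512.1
    145 11 506.2 512.0 515.1
    155 16 503.4 509.3 515.1
    165 11 503.6 506.5 512.3
    175 13 503.5 509.5 512.4
    185 12 500.8 503.9 509.6
    195 12 498.2 503.8 509.9
    205 12 498.2 503.9 506.9
    215 13 495.3 501.2 507.0
    225 16 472.3 521.7 548.3
```

Measured (world mm):

| Thing | Position | Heading |
|---|---|---|
| Box | ≈(453,−290) | 40° |
| Press origin | ≈(555,153) | 98.5° |

I go round at height to hover over the box's rear end, then look with the wrist camera.

Emit:
{"op": "play_rows", "data": {"motion": [[0,0,-0.0825,0.0165,-0.0335,0,1],[0,0,-0.0825,0.0165,-0.0335,0,1],[0,0,-0.0825,0.0165,-0.0335,0,1],[0,0,-0.0825,0.0165,-0.0335,0,1],[0,0,-0.0825,0.0165,-0.0335,0,1],[0,0,-0.0825,0.0165,-0.0335,0,1],[0,0,-0.0825,0.0165,-0.0335,0,1],[0,0,-0.0825,0.0165,-0.0335,0,1],[0,0,-0.0825,0.0125,-0.0335,0,1],[0,0,-0.0825,0.0125,-0.0335,0,1],[0,0,-0.0825,0.0125,-0.0335,0,1],[0,0,-0.0825,0.0125,-0.0335,0,1]]}}

```text
clock: 1.3
ee_pos: [449.4, 133.7, 200.9]
tcp_rot: [0.747, -0.665, -0.0, 0.0]
wrist_force: [1.9, -0.2, 0.4]
gripper_width: 85.8
grip_force: 0.0
```

Emit:
{"op": "play_rows", "data": {"motion": [[0,0,-0.0825,0.0125,-0.0335,0,1],[0,0,-0.0825,0.0125,-0.0335,0,1],[0,0,-0.0825,0.0125,-0.0335,0,1],[0,0,-0.0825,0.0125,-0.0335,0,1],[0,0,-0.0825,-0.01,-0.04,0,1],[0,0,-0.0825,-0.01,-0.04,0,1],[0,0,-0.0825,-0.01,-0.04,0,1],[0,0,-0.0825,-0.01,-0.04,0,1],[0,0,-0.0825,-0.01,-0.04,0,1],[0,0,-0.0825,-0.01,-0.04,0,1],[0,0,-0.0825,-0.01,-0.04,0,1],[0,0,-0.0825,-0.01,-0.04,0,1]]}}

```text
clock: 2.5
ee_pos: [418.5, -320.3, 200.9]
tcp_rot: [-0.341, 0.94, 0.0, -0.0]
wrist_force: [1.5, 0.1, -0.2]
gripper_width: 85.3
grip_force: 0.0
```

Emit:
{"op": "play_rows", "data": {"motion": [[0,0,0,0,0,0,1],[0,0,0,0,0,0,1],[0,0,0,0,0,0,1]]}}

```text
clock: 2.8
ee_pos: [419.5, -318.3, 200.9]
tcp_rot: [-0.343, 0.939, 0.0, -0.0]
wrist_force: [-0.5, 0.2, -0.4]
gripper_width: 85.4
grip_force: 0.0
```

```bash
cat > w.py <<'E'
from h import *
from scipy.spatial.transform import Rotation as R
def st():
    s=env.state(); r=R.from_quat(s["tcp_rot"]).as_matrix(); print("t",round(s["clock"],2),"pos",s["ee_pos"].round(1),"yawY",np.degrees(np.arctan2(r[1,1],r[0,1])).round(2),"zax",r[:,2].round(3),"F",s["wrist_force"].round(1),"w",round(s["gripper_width"],1),"gf",round(s["grip_force"],1)); return s
E
python3 - <<'E'
from w import *
st(); im,d,c=grab("wrist"); cv2.imwrite("pics/w1.png",im); P=cloud(d,c); np.savez("w1.npz",im=im,d=d,T=c["T"]); print(c["T"])
for z0,z1 in((54,80),(65,80)):
    p=P[(d>0)&(abs(P[...,0]-453)<110)&(abs(P[...,1]+290)<110)&(P[...,2]>z0)&(P[...,2]<z1)]
    r=cv2.minAreaRect(p[:,:2].astype(np.float32)); print(len(p),np.median(p[:,2]),r)
E
```

```text
t 2.8 pos [ 419.5 -318.3  200.9] yawY 130.15 zax [-0.  0. -1.] F [-0.5  0.2 -0.4] w 85.4 gf 0.0
[[-6.45051567e-01  7.27753848e-01  2.32986723e-01  3.58560645e+02]
 [ 7.64138843e-01  6.14116196e-01  1.97365466e-01 -3.69236659e+02]
 [ 5.52556720e-04  3.05345108e-01 -9.52241597e-01  3.74314664e+02]
 [ 0.00000000e+00  0.00000000e+00  0.00000000e+00  1.00000000e+00]]
7054 69.39544537766324 ((451.4149169921875, -291.8341064453125), (140.55841064453125, 64.6669921875), 39.99591064453125)
5763 69.5981391574083 ((451.1535949707031, -291.9825744628906), (129.82095336914062, 54.205894470214844), 39.976749420166016)
```

View pics/w1.png

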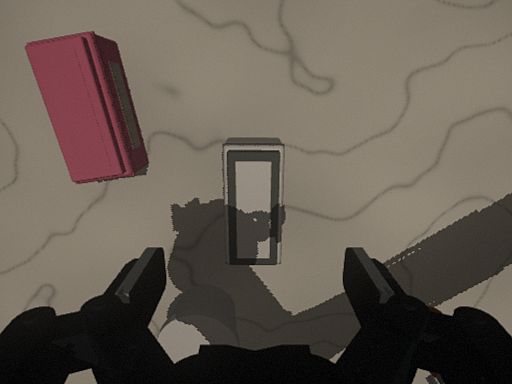

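The wrist view shows the white box at pixel (253,205), under the gripper and in line, with the pink one far left at (85,110). The wrist camera gives the box at (451.3,−291.9), 40.0°, with the lid top at 69.5 mm. I descend to TCP z ≈ 21 and grip.

Emit:
{"op": "play_rows", "data": {"motion": [[0,0,0,-0.0025,-0.0025,-0.03,1],[0,0,0,0,0,-0.04,1],[0,0,0,0,0,-0.04,1],[0,0,0,0,0,-0.03,1],[0,0,0,0,0,-0.02,1],[0,0,0,0,0,-0.015,1],[0,0,0,0,0,-0.005,1],[0,0,0,0,0,0,1],[0,0,0,0,0,0,1]]}}

```text
clock: 3.75
ee_pos: [417.7, -321.6, 22.6]
tcp_rot: [-0.343, 0.939, -0.001, 0.001]
wrist_force: [0.4, -0.3, 0.2]
gripper_width: 85.6
grip_force: 0.0
```

Emit:
{"op": "play_rows", "data": {"motion": [[0,0,0,0,0,0,0],[0,0,0,0,0,0,-0.5],[0,0,0,0,0,0,-1],[0,0,0,0,0,0,-1],[0,0,0,0,0,0,-1],[0,0,0,0,0,0,-1],[0,0,0,0,0,0,-1],[0,0,0,0,0,0,-1]], "grip_force": 50}}

```text
clock: 4.55
ee_pos: [417.6, -321.8, 23.2]
tcp_rot: [-0.343, 0.939, -0.001, 0.001]
wrist_force: [-0.4, 2.1, 6.2]
gripper_width: 60.8
grip_force: 52.4
```

```bash
python3 -c "
from w import *
s=st(); print(s['joints'].round(2))"
```

```text
t 4.55 pos [ 417.6 -321.8   23.2] yawY 130.11 zax [ 0.002 -0.001 -1.   ] F [-0.4  2.1  6.2] w 60.8 gf 52.4
[-0.27 -0.11 -0.38  0.   -1.29 -0.6 ]
```

Emit:
{"op": "play_rows", "data": {"motion": [[0,0,0,0,0,0.001,-1],[0,0,0.051,0.008,0.015,0,-1],[0,0,0.051,0.008,0.015,0,-1],[0,0,0.051,0.008,0.015,0,-1],[0,0,0.051,0.008,0.015,0,-1],[0,0,0.051,0.008,0.015,0,-1],[0,0,0.051,0.008,0.015,0,-1],[0,0,0.051,0.008,0.015,0,-1],[0,0,0.051,0.008,0.015,0,-1],[0,0,0.051,0.008,0.015,0,-1],[0,0,0.051,0.008,0.015,0,-1]]}}

```text
clock: 5.65
ee_pos: [497.1, -172.2, 23.4]
tcp_rot: [-0.569, 0.822, -0.001, -0.001]
wrist_force: [-1.4, -4.1, 3.7]
gripper_width: 60.7
grip_force: 54.6
```

Emit:
{"op": "play_rows", "data": {"motion": [[0,0,0.051,0.008,0.015,0,-1],[0,0,0.051,0.008,0.015,0,-1],[0,0,0.051,0.008,0.015,0,-1],[0,0,0.051,0.008,0.015,0,-1],[0,0,0.051,0.008,0.015,0,-1],[0,0,0.051,0.008,0.015,0,-1],[0,0,0.051,0.008,0.015,0,-1],[0,0,0.051,0.008,0.015,0,-1],[0,0,0.051,0.008,0.015,0,-1],[0,0,0.051,0.008,0.015,0,-1],[0,0,0,0,0,0,-1],[0,0,0,0,0,0,-1]]}}

```text
clock: 6.85
ee_pos: [578.1, -20.4, 23.3]
tcp_rot: [0.758, -0.652, 0.001, -0.001]
wrist_force: [1.7, 3.8, 4.8]
gripper_width: 60.1
grip_force: 55.1
```

```bash
cat > look.py <<'E'
from w import *
import sys
st()
O=np.array([554.,152.3])
for n in("top","wrist"):
    im,d,c=grab(n); P=cloud(d,c); cv2.imwrite(f"pics/{sys.argv[1]}_{n}.png",im); V=d>0
    bx,by=float(sys.argv[2]),float(sys.argv[3])
    p=P[V&(np.hypot(P[...,0]-bx,P[...,1]-by)<95)&(P[...,2]>65)&(P[...,2]<74)]
    if len(p)>50: print(n,"lid",len(p),np.median(p[:,2]).round(1),[np.round(x,1) for x in cv2.minAreaRect(p[:,:2].astype(np.float32))])
    p=P[V&(abs(P[...,0]-555)<70)&(P[...,1]>95)&(P[...,1]<225)&(P[...,2]>18)&(P[...,2]<26)]
    for nm,k in(("left",p[p[:,0]<540]),("right",p[p[:,0]>570])):
        for y in range(95,225,10):
            t=k[(k[:,1]>=y)&(k[:,1]<y+10),0]
            if len(t)>3: print("  ",n,nm,y+5,len(t),t.min().round(1),np.median(t).round(1),t.max().round(1))
E
python3 look.py s2 573 23
```

```text
t 6.85 pos [578.1 -20.4  23.3] yawY -171.45 zax [ 0.003  0.001 -1.   ] F [1.7 3.8 4.8] w 60.1 gf 55.1
top lid 86 68.6 [array([547.8,  23.1]), array([ 12.5, 127.6]), np.float64(8.5)]
   top left 120 11 500.2 505.9 508.9
   top left 130 7 503.2 508.9 511.8
   top left 140 10 506.3 510.6 515.0
   top left 150 13 506.3 512.1 515.1
   top left 160 12 503.5 509.3 515.3
   top left 170 10 503.4 506.5 512.4
wrist lid 13769 69.7 [array([574.5,  -6.1]), array([87.7, 68.2]), np.float64(8.2)]
```

View pics/s2_wrist.png

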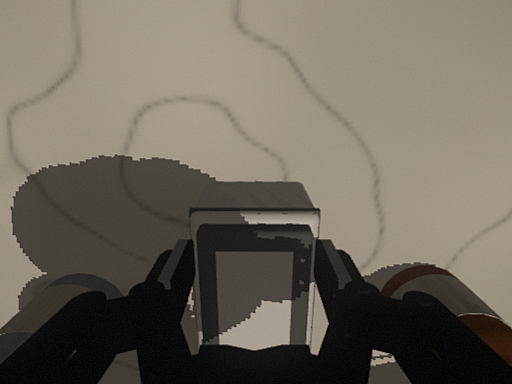

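The wrist view looks back along the box, with the jar at (450,290) and the can at (60,300) both clear. The box is square to the press axis, about 1.7 mm off laterally. I slide it in after a small correction.

Emit:
{"op": "play_rows", "data": {"motion": [[0,0,0,0.0015,0,0,-1],[0,0,0,-0.0017,0.0113,0,-1],[0,0,0,-0.0017,0.0113,0,-1],[0,0,0,-0.0017,0.0113,0,-1],[0,0,0,-0.0017,0.0113,0,-1],[0,0,0,-0.0017,0.0113,0,-1],[0,0,0,-0.0017,0.0113,0,-1],[0,0,0,0,0,0,-1],[0,0,0,0,0,0,-1]]}}

```text
clock: 7.85
ee_pos: [568.3, 45.8, 23.3]
tcp_rot: [0.758, -0.653, 0.001, -0.0]
wrist_force: [-2.0, 1.3, 7.2]
gripper_width: 60.3
grip_force: 55.9
```

Emit:
{"op": "play_rows", "data": {"motion": [[0,0,0,-0.0017,0.0113,0,-1],[0,0,0,-0.0017,0.0113,0,-1],[0,0,0,-0.0017,0.0113,0,-1],[0,0,0,-0.0017,0.0113,0,-1],[0,0,0,-0.0017,0.0113,0,-1],[0,0,0,0,0,0,-1],[0,0,0,0,0,0,-1]]}}

```text
clock: 8.55
ee_pos: [559.9, 102.2, 23.3]
tcp_rot: [0.757, -0.653, 0.001, -0.0]
wrist_force: [-1.5, 0.2, 7.6]
gripper_width: 60.3
grip_force: 55.9
```

```bash
cat > pf.py <<'E'
from w import *
s=st(); d=s["ee_pos"][:2]-np.array([554.,152.3]); print("tool in press", round(d@[-.1478,.989],1), round(d@[-.989,-.1478],1))
E
python3 pf.py
python3 - <<'E'
from w import *
im,_,_=grab("scene"); cv2.imwrite("pics/s3.png",cv2.resize(im[150:310,250:450],None,fx=3.5,fy=3.5,interpolation=2))
E
```

```text
t 8.55 pos [559.9 102.2  23.3] yawY -171.51 zax [ 0.001 -0.001 -1.   ] F [-1.5  0.2  7.6] w 60.3 gf 55.9
tool in press -50.4 1.6
```

View pics/s3.png

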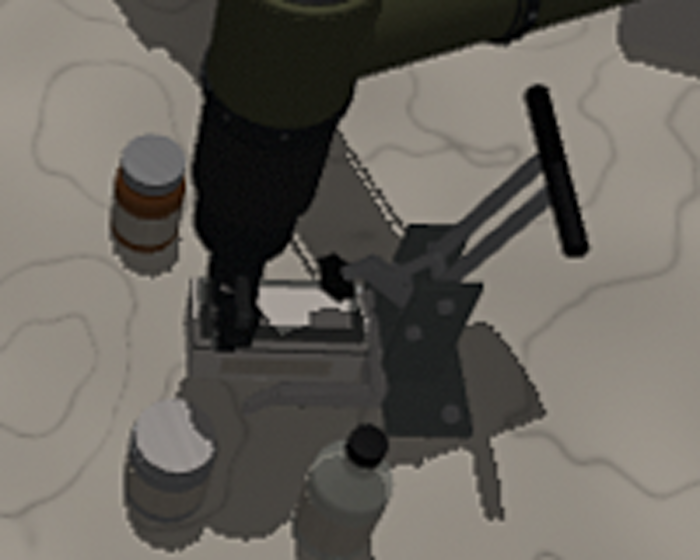

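The box sits between the rails under the rubber foot, with only a small gap to the stop. I nudge it on gently until it touches.

Emit:
{"op": "play_rows", "data": {"motion": [[0,0,0,-0.0003,0.002,0,-1],[0,0,0,-0.0003,0.002,0,-1],[0,0,0,0,0,0,-1],[0,0,0,0,0,0,-1]]}}

```text
clock: 9.0
ee_pos: [559.4, 104.7, 23.3]
tcp_rot: [0.757, -0.653, 0.001, 0.001]
wrist_force: [0.3, -5.1, 6.7]
gripper_width: 60.4
grip_force: 55.7
```

Emit:
{"op": "play_rows", "data": {"motion": [[0,0,0,-0.0003,0.0015,0,-1],[0,0,0,0,0,0,-1],[0,0,0,0,0,0,-1]]}}

```text
clock: 9.3
ee_pos: [559.2, 106.0, 23.3]
tcp_rot: [0.757, -0.653, 0.001, 0.001]
wrist_force: [0.6, -7.1, 6.5]
gripper_width: 60.7
grip_force: 55.6
```

```bash
python3 pf.py
```

```text
t 9.3 pos [559.2 106.   23.3] yawY -171.57 zax [ 0.001 -0.003 -1.   ] F [ 0.6 -7.1  6.5] w 60.7 gf 55.6
tool in press -46.6 1.7
```

Emit:
{"op": "play_rows", "data": {"motion": [[0,0,0,-0.0003,0.002,0,-1],[0,0,0,0,0,0,-1],[0,0,0,0,0,0,-1]]}}

```text
clock: 9.6
ee_pos: [558.9, 108.0, 23.3]
tcp_rot: [0.757, -0.653, 0.001, 0.001]
wrist_force: [0.8, -6.3, 6.3]
gripper_width: 60.4
grip_force: 55.6
```

Emit:
{"op": "play_rows", "data": {"motion": [[0,0,0,0,0,0,1],[0,0,0,0,0,0,1],[0,0,0,0,0,0,1],[0,0,0,0,0,0,1],[0,0,0,0.003,-0.02,0,1],[0,0,0,0.003,-0.02,0,1],[0,0,0,0.003,-0.02,0.0,1],[0,0,0,0.003,-0.02,0.02,1],[0,0,0,0.003,-0.02,0.04,1],[0,0,0,0,0,0.04,1],[0,0,0,0,0,0.04,1],[0,0,0,0,0,0,1]]}}

```text
clock: 10.8
ee_pos: [576.2, 10.3, 169.4]
tcp_rot: [0.758, -0.653, 0.004, -0.004]
wrist_force: [0.4, 0.2, 0.8]
gripper_width: 85.2
grip_force: 0.0
```

```bash
cat > chk.py <<'E'
from w import *
import sys
for n in("top","scene"):
    im,d,c=grab(n); P=cloud(d,c); cv2.imwrite(f"pics/{sys.argv[1]}_{n}.png",im)
    D=P[...,:2]-np.array([554.,152.3]); X=D@[-.1478,.989]; Y=D@[-.989,-.1478]; Z=P[...,2]
    m=(d>0)&(X>-110)&(X<75)&(abs(Y)<42)&(Z>54)&(Z<76)
    p=P[m]; r=cv2.minAreaRect(p[:,:2].astype(np.float32)); q=np.c_[X[m],Y[m]]
    print(n,len(p),"X range",np.percentile(q[:,0],[.5,50,99.5]).round(1),"Y",np.percentile(q[:,1],[1,99]).round(1),"rect",np.round(r[1],1),round(r[2],1))
    for k in(0,1): print("  rect centre",np.round([(np.array(r[0])-[554.,152.3])@v for v in([-.1478,.989],[-.989,-.1478])],1)); break
    for nm,lo,hi in(("lidtop",-50,0),):
        t=Z[m&(X>lo)&(X<hi)&(abs(Y)<24)]; u=Z[m&(abs(Y)>29.5)&(abs(Y)<33)&(X<0)]; print("  lid z",np.median(t).round(1),"rim z",np.median(u).round(1))
    b=P[(d>0)&(X>60)&(X<230)&(abs(Y)<80)&(Z>180)]
    if len(b): print("  bar top",b[b[:,2]>b[:,2].max()-25].mean(0).round(1), b[:,2].max().round(1))
E
python3 pf.py; python3 chk.py c1
```

```text
t 10.8 pos [576.2  10.3 169.4] yawY -171.48 zax [ 0.011  0.001 -1.   ] F [0.4 0.2 0.8] w 85.2 gf 0.0
tool in press -143.7 -0.9
top 544 X range [-67.  -16.   70.1] Y [-4.  36.2] rect [ 42.5 139.5] 8.5
  rect centre [ 2.1 15.1]
  lid z 69.0 rim z 63.1
  bar top [492.5 229.7 588.1] 595.1
scene 950 X range [-68.   -4.1  70.2] Y [-31.6  28.1] rect [ 65.  140.3] 9.6
  rect centre [ 1.4 -0.7]
  lid z 69.7 rim z 57.6
  bar top [507.4 233.3 581.8] 591.4
```

The box is seated (x ≈ +1 mm, y ≈ 0, in line) and the lid is still proud. Next I rise, turn a quarter, and go over the bar at its robot-side half (press y = +44 mm).

Emit:
{"op": "play_rows", "data": {"motion": [[0,0,0,0,0,0.05,1],[0,0,0,0,0,0.05,1],[0,0,0,0,0,0.05,1],[0,0,0,0,0,0.01,1]]}}

```text
clock: 11.3
ee_pos: [574.3, 10.1, 327.7]
tcp_rot: [0.758, -0.653, 0.003, -0.003]
wrist_force: [0.3, -0.4, 0.6]
gripper_width: 85.4
grip_force: 0.0
```

Emit:
{"op": "play_rows", "data": {"motion": [[0,0,0.131,-0.0075,0.024,0,0.6],[0,0,0.131,-0.0075,0.024,0,0.6],[0,0,0.131,-0.0075,0.024,0,0.6],[0,0,0.131,-0.0075,0.024,0,0.6],[0,0,0.131,-0.0075,0.024,0,0.6],[0,0,0.131,-0.0075,0.024,0,0.6],[0,0,0.131,-0.0075,0.024,0,0.6],[0,0,0.131,-0.0075,0.024,0,0.6],[0,0,0.131,-0.0075,0.024,0,0.6],[0,0,0.131,-0.0075,0.024,0,0.6],[0,0,0.131,-0.0075,0.024,0,0.6],[0,0,0.131,-0.0075,0.024,0,0.6]]}}

```text
clock: 12.5
ee_pos: [482.6, 299.6, 320.3]
tcp_rot: [0.997, 0.078, -0.001, 0.001]
wrist_force: [0.1, -0.4, 0.9]
gripper_width: 68.4
grip_force: 0.0
```

Emit:
{"op": "play_rows", "data": {"motion": [[0,0,0,0,0,0,0.6],[0,0,0,0,0,0,0.6],[0,0,0,0,0,0,0.6]]}}

```text
clock: 12.8
ee_pos: [483.5, 297.9, 321.5]
tcp_rot: [0.997, 0.074, -0.0, 0.0]
wrist_force: [-0.4, -0.5, -0.5]
gripper_width: 68.2
grip_force: 0.0
```

```bash
python3 pf.py;  python3 - <<'E'
from w import *
print(env.state()["joints"].round(2))
im,d,c=grab("wrist"); cv2.imwrite("pics/w5.png",im); P=cloud(d,c)
D=P[...,:2]-np.array([554.,152.3]); X=D@[-.1478,.989]; Y=D@[-.989,-.1478]; Z=P[...,2]
m=(d>0)&(X>100)&(X<210)&(abs(Y)<90)&(Z>258)&(Z<285)
p=P[m]; print(len(p),np.median(p[:,2]),p[:,2].max(),cv2.minAreaRect(p[:,:2].astype(np.float32)) if len(p)>5 else 0, np.percentile(X[m],[2,50,98]),np.percentile(Y[m],[1,99]))
E
```

```text
t 12.8 pos [483.5 297.9 321.5] yawY -81.49 zax [-0.001 -0.001 -1.   ] F [-0.4 -0.5 -0.5] w 68.2 gf 0.0
tool in press 154.5 48.2
[ 0.91  0.    0.27  0.   -1.84  0.81]
4840 274.71208489063383 277.92533266904405 ((532.7322998046875, 303.2760009765625), (139.4669189453125, 20.615245819091797), 8.81481647491455) [145.43733227 154.16365489 162.38520265] [-69.21718832  65.83844193]
```

View pics/w5.png

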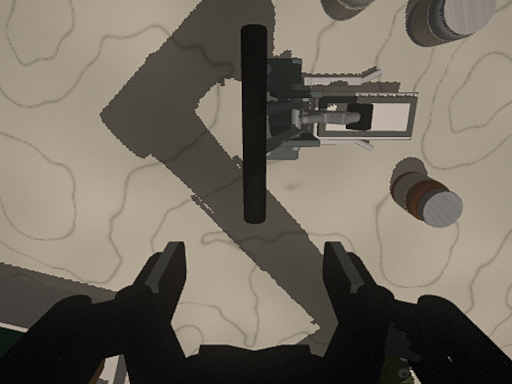

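The bar stands between the open fingers, centre (532.7,303.3), in line. I come down 73 mm and grip it lightly.

Emit:
{"op": "play_rows", "data": {"motion": [[0,0,0,0.003,0.001,-0.02,0.6],[0,0,0,0,0,-0.02,0.6],[0,0,0,0,0,-0.02,0.6],[0,0,0,0,0,-0.012,0.6],[0,0,0,0,0,0,0.6],[0,0,0,0,0,0,0.6]]}}

```text
clock: 13.45
ee_pos: [486.8, 299.1, 251.1]
tcp_rot: [0.997, 0.075, 0.001, -0.0]
wrist_force: [0.4, 0.0, 0.6]
gripper_width: 68.7
grip_force: 0.0
```

Emit:
{"op": "play_rows", "data": {"motion": [[0,0,0,0,0,0,0],[0,0,0,0,0,0,-0.4],[0,0,0,0,0,0,-0.7],[0,0,0,0,0,0,-1],[0,0,0,0,0,0,-1],[0,0,0,0,0,0,-1],[0,0,0,0,0,0,-1]], "grip_force": 40}}

```text
clock: 14.15
ee_pos: [486.4, 299.5, 250.2]
tcp_rot: [0.997, 0.075, 0.0, 0.0]
wrist_force: [0.6, 0.4, -0.7]
gripper_width: -0.0
grip_force: 0.0
```

```bash
python3 pf.py
python3 - <<'E'
import numpy as np
q=np.linspace(0,2,21); a=1.92-q
x=-140*np.cos(a); z=140*np.sin(a); dx=np.diff(x); dz=np.diff(z)
W=np.c_[-.1478*dx,.989*dx,dz]/1000
for i,w in enumerate(W): print(round(q[i+1],2),w.round(4).tolist())
E
```

```text
t 14.15 pos [486.4 299.5 250.2] yawY -81.39 zax [ 0. -0. -1.] F [ 0.6  0.4 -0.7] w -0.0 gf 0.0
tool in press 155.5 45.1
0.1 [0.002, -0.0132, 0.0041]
0.2 [0.002, -0.0136, 0.0028]
0.3 [0.0021, -0.0138, 0.0014]
0.4 [0.0021, -0.0138, -0.0]
0.5 [0.0021, -0.0138, -0.0014]
0.6 [0.002, -0.0136, -0.0028]
0.7 [0.002, -0.0132, -0.0041]
0.8 [0.0019, -0.0127, -0.0055]
0.9 [0.0018, -0.0121, -0.0067]
1.0 [0.0017, -0.0114, -0.0079]
1.1 [0.0016, -0.0106, -0.009]
1.2 [0.0014, -0.0096, -0.01]
1.3 [0.0013, -0.0086, -0.011]
1.4 [0.0011, -0.0075, -0.0118]
1.5 [0.0009, -0.0063, -0.0125]
1.6 [0.0007, -0.005, -0.013]
1.7 [0.0006, -0.0037, -0.0135]
1.8 [0.0003, -0.0023, -0.0138]
1.9 [0.0001, -0.001, -0.014]
2.0 [-0.0001, 0.0004, -0.014]
```

It closed on nothing, so I look at where the bar is.

Run:
```python
from w import *
o=[]
im,d,c=grab("scene"); o.append(cv2.resize(im[140:300,290:450],(400,400),interpolation=2))
im2,d2,c2=grab("wrist"); o.append(cv2.resize(im2,(400,300)))
o[1]=cv2.copyMakeBorder(o[1],0,100,0,0,0)
cv2.imwrite("pics/x6.png",np.clip(np.hstack(o)*1.5,0,255).astype(np.uint8))
for n,dd,cc in(("scene",d,c),("wrist",d2,c2)):
    P=cloud(dd,cc); D=P[...,:2]-np.array([554.,152.3]); X=D@[-.1478,.989]; Y=D@[-.989,-.1478]; Z=P[...,2]
    m=(dd>0)&(X>60)&(X<230)&(Y>-75)&(Y<-25)&(Z>200)&(Z<300); print(n,m.sum(),np.median(X[m]),np.percentile(Z[m],[5,50,95]))
```

```text
scene 156 151.13937063611124 [265.28950254 273.15091756 276.62148378]
wrist 4063 154.51833671806352 [270.31182223 274.76735929 276.59601275]
```

View pics/x6.png

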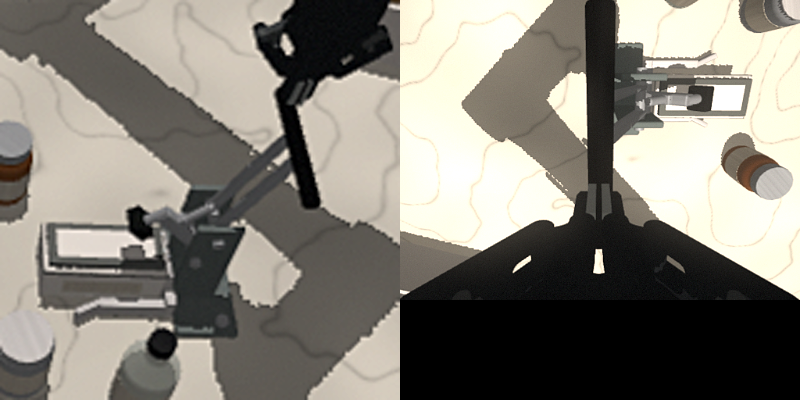

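Run:
```python
from w import *
st()
im,d,c=grab("wrist"); P=cloud(d,c); D=P[...,:2]-np.array([554.,152.3]); X=D@[-.1478,.989]; Y=D@[-.989,-.1478]
for v in range(190,384,10): print(v,[(u,round(X[v,u]),round(Y[v,u]),round(P[v,u,2])) for u in(240,248,256,264,272)])
T=np.array(c["T"]); f=foc(c)
for p in(env.state()["ee_pos"],env.state()["ee_pos"]+[0,0,18.7]):
    q=T[:3,:3].T@(p-T[:3,3]); print(q[:2]/q[2]*f+[c["cx"],c["cy"]],q[2])
```

```text
t 14.25 pos [486.4 299.4 250.1] yawY -81.39 zax [ 0. -0. -1.] F [-0.  -0.1 -0.5] w 0.1 gf 0.0
190 [(240, 163, 17, 269), (248, 158, 15, 275), (256, 154, 15, 275), (264, 150, 15, 275), (272, 146, 17, 271)]
200 [(240, 175, 118, 1), (248, 158, 21, 274), (256, 154, 20, 275), (264, 150, 21, 275), (272, 146, 22, 270)]
210 [(240, 176, 134, 1), (248, 158, 26, 275), (256, 154, 25, 277), (264, 150, 26, 275), (272, 146, 27, 271)]
220 [(240, 176, 150, 0), (248, 158, 32, 275), (256, 154, 31, 277), (264, 150, 32, 275), (272, 146, 34, 270)]
230 [(240, 176, 166, 1), (248, 158, 37, 275), (256, 154, 37, 275), (264, 150, 38, 275), (272, 145, 40, 270)]
240 [(240, 176, 182, 1), (248, 158, 35, 291), (256, 154, 35, 291), (264, 151, 35, 291), (272, 145, 46, 270)]
250 [(240, 162, 35, 300), (248, 158, 35, 300), (256, 154, 36, 300), (264, 151, 35, 301), (272, 147, 39, 293)]
260 [(240, 161, 35, 309), (248, 158, 35, 309), (256, 154, 35, 310), (264, 151, 35, 309), (272, 147, 40, 302)]
270 [(240, 161, 35, 317), (248, 158, 35, 317), (256, 154, 36, 316), (264, 151, 35, 317), (272, 148, 39, 312)]
280 [(240, 160, 34, 3
[... 579 characters left out ...]
, 151, 351, 1), (264, 152, 52, 330), (272, 150, 30, 355)]
340 [(240, 159, 38, 350), (248, 158, 57, 331), (256, 151, 372, 0), (264, 152, 53, 334), (272, 150, 32, 356)]
350 [(240, 159, 37, 355), (248, 157, 36, 356), (256, 155, 36, 356), (264, 153, 36, 355), (272, 150, 36, 356)]
360 [(240, 159, 35, 360), (248, 157, 35, 360), (256, 155, 35, 360), (264, 153, 35, 360), (272, 151, 35, 360)]
370 [(240, 159, 35, 363), (248, 157, 35, 363), (256, 155, 36, 363), (264, 153, 35, 363), (272, 151, 35, 363)]
380 [(240, 159, 35, 367), (248, 157, 36, 366), (256, 155, 35, 366), (264, 153, 34, 367), (272, 151, 34, 367)]
[253.60161071 224.04411053] 188.70302644363034
[253.56605905 237.81432586] 170.90124510354585
```

Run:
```python
from h import *
z=np.load("w1.npz"); c=env.calibration("wrist"); c["T"]=z["T"]; P=cloud(z["d"],c); d=z["d"]
# tool coords: TCP (419.5,-318.3,200.9); x' along box heading 40deg
D=P-np.array([419.5,-318.3,200.9]); h=np.array([np.cos(np.radians(40)),np.sin(np.radians(40))]); a=D[...,:2]@h; b=D[...,:2]@[-h[1],h[0]]
m=(d>0)&(D[...,2]>-20)
for zz in range(-20,100,8):
    k=m&(D[...,2]>=zz)&(D[...,2]<zz+8)
    if k.sum()>5: print(zz,k.sum(),"along",np.percentile(a[k],[1,99]).round(),"closing |b|",np.percentile(abs(b[k]),[1,99]).round())
```

```text
36 9 along [-7.  6.] closing |b| [42. 44.]
44 620 along [-13.   9.] closing |b| [42. 54.]
52 1036 along [-13.   9.] closing |b| [42. 56.]
60 1234 along [-13.   9.] closing |b| [42. 56.]
68 1443 along [-13.   9.] closing |b| [42. 56.]
76 1289 along [-13.   1.] closing |b| [42. 53.]
84 1923 along [-15.  -7.] closing |b| [41. 72.]
92 8395 along [-15.   9.] closing |b| [39. 73.]
```

The image and depth show the fingertips really stand about 30 mm behind the reported TCP: shut tips ≈ z 281 at TCP 250, and the body underside agrees. I open, go down 33 mm more and grip again.

Emit:
{"op": "play_rows", "data": {"motion": [[0,0,0,0,0,0.005,0.6],[0,0,0,0,0,0,0.6],[0,0,0,0,0,0,0.6],[0,0,0,0,0,0,0.6],[0,0,0,0,0,0,0.6],[0,0,0,0,0,-0.015,0.6],[0,0,0,0,0,-0.015,0.6],[0,0,0,0,0,-0.008,0.6],[0,0,0,0,0,0,0.6],[0,0,0,0,0,0,0.6]]}}

```text
clock: 15.3
ee_pos: [486.6, 299.4, 217.8]
tcp_rot: [0.997, 0.075, 0.0, 0.0]
wrist_force: [-0.1, -0.4, -0.8]
gripper_width: 68.5
grip_force: 0.0
```

Emit:
{"op": "play_rows", "data": {"motion": [[0,0,0,0,0,0,0],[0,0,0,0,0,0,-0.3],[0,0,0,0,0,0,-0.6],[0,0,0,0,0,0,-1],[0,0,0,0,0,0,-1],[0,0,0,0,0,0,-1],[0,0,0,0,0,0,-1]], "grip_force": 40}}

```text
clock: 16.0
ee_pos: [486.7, 298.3, 217.7]
tcp_rot: [0.997, 0.075, 0.0, 0.001]
wrist_force: [0.1, -5.4, 2.4]
gripper_width: 16.4
grip_force: 39.4
```

```bash
python3 pf.py
```

```text
t 16.0 pos [486.7 298.3 217.7] yawY -81.44 zax [ 0.001 -0.002 -1.   ] F [ 0.1 -5.4  2.4] w 16.4 gf 39.4
tool in press 154.3 45.0
```

Gripped at 16.4 mm. I swing along the arc, first half.

Emit:
{"op": "play_rows", "data": {"motion": [[0,0,0,0.002,-0.0132,0.0041,-1],[0,0,0,0.002,-0.0136,0.0028,-1],[0,0,0,0.0021,-0.0138,0.0014,-1],[0,0,0,0.0021,-0.0138,0,-1],[0,0,0,0.0021,-0.0138,-0.0014,-1],[0,0,0,0.002,-0.0136,-0.0028,-1],[0,0,0,0.002,-0.0132,-0.0041,-1],[0,0,0,0.0019,-0.0127,-0.0055,-1],[0,0,0,0,0,0,-1]]}}

```text
clock: 16.9
ee_pos: [503.5, 189.3, 211.7]
tcp_rot: [0.997, 0.074, 0.001, 0.001]
wrist_force: [3.2, -0.9, 4.9]
gripper_width: 16.9
grip_force: 42.3
```

```bash
python3 pf.py
```

```text
t 16.9 pos [503.5 189.3 211.7] yawY -81.53 zax [ 0.001 -0.002 -1.   ] F [ 3.2 -0.9  4.9] w 16.9 gf 42.3
tool in press 44.1 44.5
```

Emit:
{"op": "play_rows", "data": {"motion": [[0,0,0,0.0018,-0.0121,-0.0067,-1],[0,0,0,0.0017,-0.0114,-0.0079,-1],[0,0,0,0.0016,-0.0106,-0.009,-1],[0,0,0,0.0014,-0.0096,-0.01,-1],[0,0,0,0,0,0,-1]], "grip_force": 70}}

```text
clock: 17.4
ee_pos: [509.7, 146.8, 176.5]
tcp_rot: [0.997, 0.075, 0.0, 0.0]
wrist_force: [6.1, 3.1, 1.5]
gripper_width: 16.0
grip_force: 72.2
```

Emit:
{"op": "play_rows", "data": {"motion": [[0,0,0,0.0013,-0.0086,-0.011,-1],[0,0,0,0.0006,-0.0038,-0.0059,-1],[0,0,0,0.0005,-0.0037,-0.0059,-1],[0,0,0,0.0005,-0.0032,-0.0062,-1],[0,0,0,0.0004,-0.0031,-0.0063,-1],[0,0,0,0.0004,-0.0025,-0.0065,-1],[0,0,0,0.0003,-0.0025,-0.0065,-1],[0,0,0,0,0,0,-1]]}}

```text
clock: 18.2
ee_pos: [513.7, 121.0, 128.8]
tcp_rot: [0.997, 0.075, 0.001, -0.0]
wrist_force: [7.1, 5.9, 0.5]
gripper_width: 15.8
grip_force: 78.4
```

```bash
python3 pf.py
```

```text
t 18.2 pos [513.7 121.  128.8] yawY -81.38 zax [ 0.001  0.001 -1.   ] F [7.1 5.9 0.5] w 15.8 gf 78.4
tool in press -25.0 44.4
```

Emit:
{"op": "play_rows", "data": {"motion": [[0,0,0,0.0003,-0.0019,-0.0067,-1],[0,0,0,0.0003,-0.0018,-0.0068,-1],[0,0,0,0.0002,-0.0012,-0.0069,-1],[0,0,0,0.0001,-0.0011,-0.0069,-1],[0,0,0,0,-0.0005,-0.007,-1],[0,0,0,0,-0.0005,-0.007,-1],[0,0,0,0,0.0002,-0.007,-1],[0,0,0,0,0.0002,-0.007,-1],[0,0,0,0,0,0,-1]]}}

```text
clock: 19.1
ee_pos: [515.0, 112.9, 73.3]
tcp_rot: [0.997, 0.075, 0.001, 0.001]
wrist_force: [9.2, -0.4, 1.1]
gripper_width: 15.5
grip_force: 83.7
```

```bash
python3 pf.py
```

```text
t 19.1 pos [515.  112.9  73.3] yawY -81.44 zax [ 0.002 -0.001 -1.   ] F [ 9.2 -0.4  1.1] w 15.5 gf 83.7
tool in press -33.2 44.4
```

Emit:
{"op": "play_rows", "data": {"motion": [[0,0,0,0,0,-0.003,-1],[0,0,0,0,0,0,-1],[0,0,0,0,0,0,-1],[0,0,0,0,0,0,-1]]}}

```text
clock: 19.5
ee_pos: [515.1, 113.1, 71.4]
tcp_rot: [0.997, 0.075, 0.001, 0.001]
wrist_force: [7.8, -1.5, 1.1]
gripper_width: 16.3
grip_force: 83.9
```

```bash
python3 pf.py
python3 - <<'E'
from w import *
im,d,c=grab("top"); P=cloud(d,c); D=P[...,:2]-np.array([554.,152.3]); X=D@[-.1478,.989]; Y=D@[-.989,-.1478];Z=P[...,2]
m=(d>0)&(X>-75)&(X<0)&(Y<-25)&(Y>-72)&(Z>85)&(Z<160); print("bar outer half",m.sum(),np.median(X[m]),np.percentile(Z[m],[5,50,95]))
m=(d>0)&(X>-66)&(X<60)&(abs(Y)<25)&(Z>54)&(Z<78); print("lid",m.sum(),np.percentile(Z[m],[10,50,90]))
o=cv2.resize(im[150:245,85:285],None,fx=4,fy=4,interpolation=2); cv2.imwrite("pics/t8.png",np.clip(o*1.6,0,255).astype(np.uint8))
E
```

```text
t 19.5 pos [515.1 113.1  71.4] yawY -81.44 zax [ 0.002 -0.001 -1.   ] F [ 7.8 -1.5  1.1] w 16.3 gf 83.9
tool in press -33.0 44.3
bar outer half 111 -33.74759253729109 [129.68663648 135.00228004 138.25702378]
lid 171 [59.11713669 61.76701213 64.6435744 ]
```

View pics/t8.png

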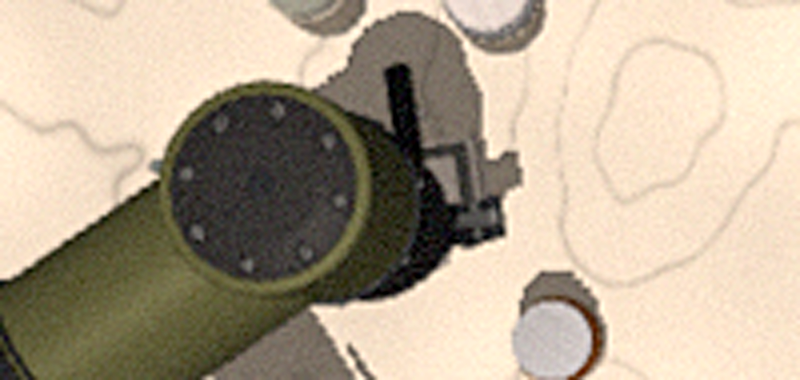

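The bar is down (top ≈ 135 mm) and the lid top is at about 62 mm. I press a little further to feel the stop.

Emit:
{"op": "play_rows", "data": {"motion": [[0,0,0,0,0,-0.003,-1],[0,0,0,0,0,-0.002,-1],[0,0,0,0,0,0,-1],[0,0,0,0,0,0,-1],[0,0,0,0,0,0,-1]]}}

```text
clock: 20.05
ee_pos: [515.0, 113.1, 66.1]
tcp_rot: [0.997, 0.075, 0.001, 0.001]
wrist_force: [7.3, 0.7, 0.5]
gripper_width: 15.6
grip_force: 85.8
```

Run:
```python
from w import *
print(env.state()["effort"].round(1))
for n in("top","scene","wrist"):
    im,d,c=grab(n); P=cloud(d,c); D=P[...,:2]-np.array([554.,152.3]); X=D@[-.1478,.989]; Y=D@[-.989,-.1478];Z=P[...,2]
    m=(d>0)&(X>-75)&(X<0)&(Y<-25)&(Y>-72)&(Z>85)&(Z<160); print(n,m.sum(),np.median(X[m]),np.percentile(Z[m],[5,50,95]).round(1))
    m=(d>0)&(X>-66)&(X<60)&(abs(Y)<25)&(Z>54)&(Z<78); print("lid",m.sum(),np.percentile(Z[m],[10,50,90]).round(1) if m.sum() else 0)
```

```text
[  0.3 -26.8  30.6   5.   -2.2  -0.1]
top 109 -33.639085105770924 [125.  130.6 134.3]
lid 166 [59.1 61.5 64.4]
scene 110 -35.3231191445399 [125.1 131.1 134.9]
lid 446 [60.  62.9 67.3]
wrist 6004 -32.9771161742963 [127.1 132.1 133.8]
lid 9662 [61.8 63.  64.1]
```

Emit:
{"op": "play_rows", "data": {"motion": [[0,0,0,0,0,-0.002,-1],[0,0,0,0,0,-0.002,-1],[0,0,0,0,0,0,-1],[0,0,0,0,0,0,-1],[0,0,0,0,0,0,-1]]}}

```text
clock: 20.7
ee_pos: [515.3, 113.1, 65.9]
tcp_rot: [0.997, 0.075, 0.002, 0.001]
wrist_force: [-4.6, 0.7, 18.1]
gripper_width: 15.6
grip_force: 87.6
```

The stop is felt (18 N). I swing back along the arc.

Emit:
{"op": "play_rows", "data": {"motion": [[0,0,0,0,-0.0002,0.009,-1],[0,0,0,0,-0.0002,0.009,-1],[0,0,0,0,0.0005,0.007,-1],[0,0,0,0,0.0005,0.007,-1],[0,0,0,-0.0001,0.0011,0.0069,-1],[0,0,0,-0.0002,0.0012,0.0069,-1],[0,0,0,-0.0003,0.0018,0.0068,-1],[0,0,0,-0.0003,0.0019,0.0067,-1],[0,0,0,-0.0007,0.005,0.013,-1],[0,0,0,-0.0009,0.0063,0.0125,-1],[0,0,0,-0.0011,0.0075,0.0118,-1],[0,0,0,-0.0013,0.0086,0.011,-1]]}}

```text
clock: 21.9
ee_pos: [510.3, 142.7, 171.1]
tcp_rot: [0.997, 0.073, 0.0, 0.005]
wrist_force: [10.2, -13.7, 1.7]
gripper_width: 15.9
grip_force: 73.8
```

```bash
python3 pf.py
```

```text
t 21.9 pos [510.3 142.7 171.1] yawY -81.6 zax [ 0.002 -0.01  -1.   ] F [ 10.2 -13.7   1.7] w 15.9 gf 73.8
tool in press -3.1 44.6
```

Emit:
{"op": "play_rows", "data": {"motion": [[0,0,0,-0.0014,0.0096,0.01,-1],[0,0,0,-0.0016,0.0106,0.009,-1],[0,0,0,-0.0017,0.0114,0.0079,-1],[0,0,0,-0.0018,0.0121,0.0067,-1],[0,0,0,-0.0019,0.0127,0.0055,-1],[0,0,0,-0.002,0.0132,0.0041,-1],[0,0,0,-0.002,0.0136,0.0028,-1],[0,0,0,-0.0021,0.0138,0.0014,-1],[0,0,0,0,0,0,-1]], "grip_force": 40}}

```text
clock: 22.8
ee_pos: [495.3, 243.9, 222.6]
tcp_rot: [0.997, 0.075, 0.003, 0.001]
wrist_force: [-8.7, -0.8, 22.9]
gripper_width: 15.9
grip_force: 76.8
```

```bash
python3 pf.py
```

```text
t 22.8 pos [495.3 243.9 222.6] yawY -81.38 zax [ 0.005 -0.001 -1.   ] F [-8.7 -0.8 22.9] w 15.9 gf 76.8
tool in press 99.3 44.5
```

Emit:
{"op": "play_rows", "data": {"motion": [[0,0,0,-0.0021,0.0138,0.003,-1],[0,0,0,-0.0021,0.0138,0.001,-1],[0,0,0,-0.002,0.0136,-0.0018,-1],[0,0,0,-0.0018,0.012,-0.0035,-1],[0,0,0,0,0,0,-1],[0,0,0,0,0,0,-1]]}}

```text
clock: 23.4
ee_pos: [486.7, 297.0, 214.7]
tcp_rot: [0.997, 0.075, -0.001, 0.002]
wrist_force: [3.1, -3.3, 1.3]
gripper_width: 16.1
grip_force: 74.8
```

```bash
python3 pf.py
```

```text
t 23.4 pos [486.7 297.  214.7] yawY -81.42 zax [-0.001 -0.004 -1.   ] F [ 3.1 -3.3  1.3] w 16.1 gf 74.8
tool in press 153.1 45.2
```

Back at the rear stop. I release and go straight up.

Emit:
{"op": "play_rows", "data": {"motion": [[0,0,0,-0.0002,0.0015,0,-1],[0,0,0,0,0,0,-1],[0,0,0,0,0,0,-0.5],[0,0,0,0,0,0,0.2],[0,0,0,0,0,0,0.6],[0,0,0,0,0,0,0.6],[0,0,0,0,0,0,0.6],[0,0,0,0,0,0.03,0.6],[0,0,0,0,0,0.04,0.6],[0,0,0,0,0,0.04,0.6],[0,0,0,0,0,0,0.6]]}}

```text
clock: 24.5
ee_pos: [487.7, 299.9, 333.0]
tcp_rot: [0.997, 0.075, 0.004, -0.003]
wrist_force: [-0.2, -1.4, 1.0]
gripper_width: 68.4
grip_force: 0.0
```

Emit:
{"op": "play_rows", "data": {"motion": [[0,0,0,-0.03,0.02,0,0.6],[0,0,0,-0.03,0.02,0,0.6],[0,0,0,-0.03,0.02,0,0.6],[0,0,0,-0.03,0.02,0,0.6],[0,0,0,0,0,0,0.6],[0,0,0,0,0,0,0.6],[0,0,0,0,0,0,0.6]]}}

```text
clock: 25.2
ee_pos: [366.8, 379.5, 326.2]
tcp_rot: [0.997, 0.075, 0.0, 0.0]
wrist_force: [0.1, 0.1, -0.8]
gripper_width: 68.2
grip_force: 0.0
```

```bash
python3 pf.py
python3 - <<'E'
from w import *
for n in("top","scene"):
    im,d,c=grab(n); P=cloud(d,c); D=P[...,:2]-np.array([554.,152.3]); X=D@[-.1478,.989]; Y=D@[-.989,-.1478];Z=P[...,2]; V=d>0
    m=V&(abs(Y)<72)&(X>120)&(X<190)&(Z>255)&(Z<285); print(n,"bar X",np.median(X[m]).round(1),"Z",np.percentile(Z[m],[50,95]).round(1))
    m=V&(X>-90)&(X<75)&(abs(Y)<40)&(Z>50)&(Z<76); r=cv2.minAreaRect(P[m][:,:2].astype(np.float32)); e=np.array(r[0])-[554,152.3]
    print(" box",np.round(r[1],1),round(r[2],1),"ctr",round(e@[-.1478,.989],1),round(e@[-.989,-.1478],1))
    m=V&(X>-55)&(X<-10)&(abs(Y)<22)&(Z>50)&(Z<76); print(" lid z",np.percentile(Z[m],[10,50,90]).round(1))
    for nm,cx,cy,z0,z1 in(("tub",630,-228,65,85),("jar",446,29,85,110),("can",690,74,80,100),("flask",703,200,50,170)):
        k=V&(abs(P[...,0]-cx)<65)&(abs(P[...,1]-cy)<65)&(Z>z0)&(Z<z1); print("  ",nm,np.round(cv2.minAreaRect(P[k][:,:2].astype(np.float32))[0],1))
    cv2.imwrite("pics/end_%s.png"%n,im)
o=cv2.resize(im[140:310,260:440],None,fx=3.3,fy=3.3,interpolation=2); cv2.imwrite("pics/e9.png",np.clip(o*1.5,0,255).astype(np.uint8))
E
```

```text
t 25.2 pos [366.8 379.5 326.2] yawY -81.41 zax [ 0. -0. -1.] F [ 0.1  0.1 -0.8] w 68.2 gf 0.0
tool in press 252.4 151.6
top bar X 151.8 Z [273.  276.8]
 box [ 65.1 140.9] 8.0 ctr 2.6 4.2
 lid z [59.4 62.2 65.2]
   tub [ 630.8 -228.5]
   jar [444.3  29.9]
   can [688.6  75.3]
   flask [698.1 203.8]
scene bar X 150.0 Z [273.4 277.1]
 box [ 67.  141.3] 8.9 ctr 1.2 0.3
 lid z [59.9 62.8 65.4]
   tub [ 634.5 -228.4]
   jar [448.9  29.1]
   can [694.1  75.6]
   flask [709.7 204.2]
```

View pics/e9.png

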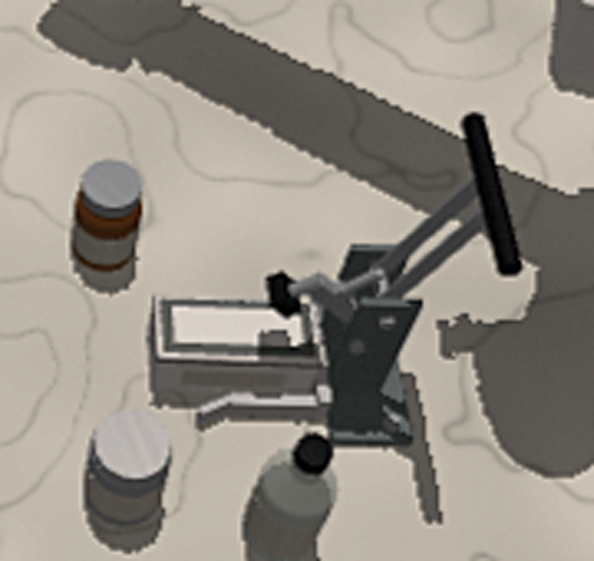

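The final view shows the lid sunk flush in the box at (235,325), the box in the nest against the stop, and the handle back at (490,195). The bystanders haven't moved. I hand in.

```bash
python3 -c "
from workcell import env
print(env.close_job())"
```

```text
the job is handed in; nothing more can be done
None
```

The job is handed in, but no verdict came back: by my last measurements the box stands against the back stop, the lid is down about 7 mm (top about 62.5 mm above the counter), the handle is on its rear stop, the bystanders have not moved, and the robot is clear.

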